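# Find which way the storage jar's cap turns and hold the cap lifted off

### The arm

A 6-joint arm with a two-finger parallel gripper is mounted at the origin on the work surface. World frame = base frame: x ahead of the robot, y to its left, z up, the work surface at z = 0. Lengths are in m, angles in rad, forces in N, time in s.
With the tool pointing down it reaches from about 0.375 to 0.9 m from the base axis. Payload 3.1 kg.
Tool frame: the origin (TCP) lies midway between the tips of the shut fingers; the grasp point (between the pads) lies 19 mm behind it (pinch_z is the distance from the TCP to the grasp point, in m); z points along the fingers, y is the line along which they close (so a half turn about z gives the same grasp; the last joint's range is limited). The gripper opens to 85 mm and grips with 20 to 120 N. Pads are 22 mm wide; open, the fingers measure 114 mm over their backs; the gripper's body (76 mm by 85 mm) begins 54 mm behind the grasp point. The pads swing forward as they close: fully open they stand 13 mm farther back than shut.
Start: joints at [1.018, 0.527, 1.433, -0, 1.181, -0.178], TCP at [0.228, 0.582, 0.231] pointing down, gripper open.
Joint ranges: [-3.08, 3.08], [-0.75, 2.2], [0.22, 2.44], [-1.43, 4.57], [0, 2.65], [-2.85, 2.85]. Speed limits (rad/s): [2.79, 2.79, 3.14, 3.14, 3.14, 3.14].

### API

Orientations are given as a unit quaternion [x, y, z, w].
In Python, from station import sense, snapshot, camera_params, sign_off, pinch_z gives the robot as it stands. The module is installed in compiled form; this text tells all that it offers.
- The arm moves only by the shell command python3 -m handwheel 'ROWS' [FORCE]. ROWS is JSON, a list that holds one entry, the list of rows, each a list of 7 numbers: the turn, a rotation vector about the tool's x, y, z in degrees, then the shift along the tool's x, y, z in m, then the opening, from 0 (shut) to 1 (fully open). A call has 1 to 20 rows; each row shifts and turns the commanded pose from where the row before left it, along the tool's axes as they then stand; what a row does not reach is not made up. A row lasts 1/8 s, in which the tool goes at most 62.5 mm and 10.7 degrees, less where a joint would pass 70% of its speed; a pose out of reach is approached as far as the arm can. A call with a gripper value outside its range is refused whole. The fingers move at their own pace and stop on an object; FORCE is the grip in N (left out, the last holds). Time passes only in rows, so rows that do not move let the fingers close. It gives the time, the measured TCP pose, the force, the opening and the grip force at its end, in the units of the state.
- sense(): the state, without advancing time (a new reading comes with each control period).
- snapshot(name): name is "scene" or "top"; returns the picture (420x560x3 uint8, red, green, blue); there is no depth.
- camera_params(name): a dict with "fx", "fy", "cx", "cy" (pixels), "world_to_cam" (4x4, takes a point from world to camera coordinates). Camera axes: x right, y down, z forward; pixel columns grow to the right and rows downward; lengths in m; the calibration is good to about 2 mm. A picture is of the moment at which its call begins. camera_params takes no time and is no camera call.
- sign_off(): hands the job in; it is judged then, once.
The state is a dict: "t": time; "q": joint angles; "qd": joint speeds; "tau": joint torques, N m; "tcp_pos": TCP position; "tool_rot": TCP orientation; "force": force on the tool from outside, world axes, zero at the start; "ft_torque": the same for the moment, N m; "finger_gap": opening from 0.0 (shut) to 1.0 (fully open); "gripper_force": force on a finger pad.
Only numpy, scipy, OpenCV 4.12 (cv2) and the standard library are available. Lean on these libraries where they do the work, as an engineer would, in place of code of your own. Each camera call takes 0.05 s, during which the arm holds its last target. There are 200 camera calls.

### The job

The cap of the blue plastic jar in the white rack is to come off, but nobody remembers whether it is a left-hand or a right-hand one. First make room for the hand, with the cap still on: roll the spray can that lies beside the cap along the rack, without lifting it, until it rests against the end lip on its own side. Then grip the cap, try it both ways until it loosens, lift it straight off and finish holding it still and level in the gripper, well clear above the jar, with the can still against the lip and the other things left where they are.

Things in the scene. Friction and masses are not known exactly. Their poses are not given: they have to be found in the camera images.
- rack: White slotted metal rack, fixed on the table: a flat deck 190 mm (x) by 600 mm (y, from -250 to +350 mm), its top 100 mm above the table. Origin on the table at x = 0, y = 0 of the deck; axes along the deck's sides. Jar and can are on its -y half. At both y ends an end panel makes a lip 45 mm high above the deck, inner faces at y = -250 and +350 mm.
- lip (a point): Foot of the end lip that the can is to be rolled to: middle of its inner face, on the deck (rack's y = -250 mm, 100 mm above the table). Axes as the rack's. With the can touching this lip the can's axis is 32 mm from it (rack's y = -218 mm).
- brush1: Bystander: middle one of three brushes standing bristle-up in the rack, fixed, near the rack's +x edge at y = 120, 170 and 218 mm; they reach 90 mm above the deck, and so does the curved shoehorn standing fixed at y = 285 mm. Origin on the table under this brush.
- jar: Blue round plastic storage jar, 88 mm diameter, set firmly into the deck (it cannot move or turn). Origin at the middle of its foot, on the table; z up. Its flat shoulder is 101 mm above the table (1 mm above the deck); its neck, 56 mm over its two side tabs, rises to 130 mm and is covered by the cap.
- cap: Blue round ribbed plastic twist cap on the jar, 66 mm diameter, 27 mm high, about 60 g, hollow. Origin at the centre of its lower rim, on the jar's axis, z up; closed, the rim is 107 mm and the flat top 134 mm above the table. A part-turn cap with two lugs inside, hardly any friction of its own; it does not rise while turning, and until loosened it lifts only about 3 mm.
- cap_top (a point): Centre of the cap's flat top, 27 mm above its origin. Loosening direction: clockwise or anticlockwise from above, it differs and cannot be seen. That way the cap turns easily with the grip and lifts off once turned 45 to 130 degrees from its start; the other way it meets a hard stop within 5 to 12 degrees and only slips in a moderate grip (30 N).
- can: Smooth slippery metal spray can lying on the deck, 64 mm diameter, about 180 g. Origin on its axis, 132 mm above the table; own x axis = the can's axis, roughly along the rack's x; y and z turn as it rolls. Round body from x = -75 to +55 mm, nozzle to +76 mm. Starts 12 to 32 mm clear of the cap on its -y side (rack axes). Pushed on its flank, not near its top, it rolls; it soon stops by itself.
- glass_jar: Bystander: glass jar with steel lid, 64 mm diameter, 90 mm high, loose on the rack's deck near x = -40, y = 150 mm (rack axes). Origin at the middle of its foot.
- polish_tin: Bystander: flat dark polish tin, 72 mm diameter, 24 mm high, loose on the rack's deck near x = -40, y = 290 mm (rack axes). Origin at the middle of its foot.
Mind the look-alikes: they are no part of the job. There is more than one size of the cap; the one meant has the size given above.

How it is judged:
On the way:
1. the can lies against the end lip on its side (axis within 15 mm of where it touches) while the cap is still on the jar (y of can in the frame of rack below -0.203 m and z of cap in the frame of jar below 0.115 m and horizontal distance between cap and jar below 0.01 m), for 0.2 s.
At the end, for the whole second after the job is handed in: The gripper holds the cap (contact above 1 N), level within 0.25 rad, still (under 30 mm/s), its rim at least 35 mm above its closed height and within 80 mm sideways of the jar's axis, touching nothing else; the can lies on the deck against the end lip, its axis within 15 mm of where it touches (y of can in the frame of rack below -0.203 m and height (world z) of can between 0.12 and 0.14 m and contact force between the fingers and cap above 1 N and z of cap in the frame of jar above 0.142 m and horizontal distance between cap and jar below 0.08 m and angle between cap's own z axis and vertical below 0.25 rad and linear speed of cap below 0.03 m/s and contact force between cap and jar below 0.1 N and contact force between cap and rack below 0.1 N and contact force between cap and can below 0.1 N and contact force between cap and glass_jar below 0.1 N); the arm keeps its last pose, push and grip.
It fails at once if the can is lifted off the deck or falls from it (height (world z) of can above 0.15 m or height (world z) of can below 0.11 m).
It fails at once if a bystander is shifted by more than 30 mm or the glass jar is tipped (distance of any of glass_jar, polish_tin from where it was at the start of the episode above 0.03 m or angle between glass_jar's own z axis and vertical above 0.4 rad).
It also fails if it takes over 58 s, if anything falls off the work surface, if the arm or the gripper's body presses on something with over 40 N, if the wrist force passes 120 N, or if a joint passes its speed limit or range.

## Working session

There is one attempt and no reset: what is moved stays moved. The work goes in short steps, Python scripts to look and compute and a shell command to move; the robot and the scene stay as the last step left them, time stands still between calls to the robot, and variables do not carry over. Pictures are saved under pics/ and viewed, at most 10 in all, crops included, and the job is handed in when it is done.

```bash
mkdir -p pics; python3 - <<'E'
from station import *
import cv2
print(sense(),pinch_z)
for n in("scene","top"):
    im=snapshot(n);cv2.imwrite(f"pics/{n}0.png",im[:,:,::-1]);print(n,camera_params(n))
E
```

```text
{'t': 0.0, 'q': array([ 1.01847430e+00,  5.28466148e-01,  1.43388243e+00, -2.96016531e-05,
        1.18142856e+00, -1.78494465e-01]), 'qd': array([-8.53092221e-05,  4.47542068e-04,  3.25332373e-04, -1.67144034e-03,
        7.55986230e-04,  6.08873364e-04]), 'tau': array([-7.40688647e-04, -4.42363715e+01, -1.78021646e+01, -1.97374256e-04,
        8.63154331e-03, -1.12284607e-05]), 'tcp_pos': array([0.22783408, 0.58122561, 0.23033997]), 'tool_rot': array([ 1.85821673e-01,  9.82582878e-01, -1.02501773e-03, -3.77507181e-04]), 'force': array([-0.30428136, -0.33022172,  0.52417184]), 'ft_torque': array([ 0.04028161, -0.02116483,  0.03694436]), 'gripper_force': 0.0, 'finger_gap': 1.0024000331962677} 0.0187
scene {'fx': 423.4144257938153, 'fy': 423.4144257938153, 'cx': 275.84203037434014, 'cy': 206.70539787595035, 'world_to_cam': array([[ 2.29570875e-01,  9.73291771e-01, -5.84049858e-04,
        -1.45148656e-01],
       [ 5.50792487e-01, -1.30410430e-01, -8.24391143e-01,
        -1.78914459e-01],
       [-8.02449282e-01,  1.88934506e-01, -5.66020232e-01,
         1.42091789e+00],
       [ 0.00000000e+00,  0.00000000e+00,  0.00000000e+00,
         1.00000000e+00]])}
top {'fx': 411.15904215574847, 'fy': 411.15904215574847, 'cx': 276.4353545065294, 'cy': 213.55073181258768, 'world_to_cam': array([[-0.01546683, -0.99947209, -0.02857126,  0.07902069],
       [-0.99892016,  0.01669766, -0.04335544,  0.49990391],
       [ 0.04380962,  0.02786984, -0.99865108,  0.87573667],
       [ 0.        ,  0.        ,  0.        ,  1.        ]])}
```

View pics/scene0.png

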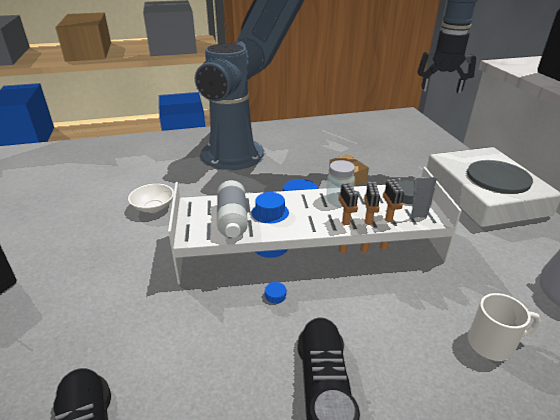

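View pics/top0.png

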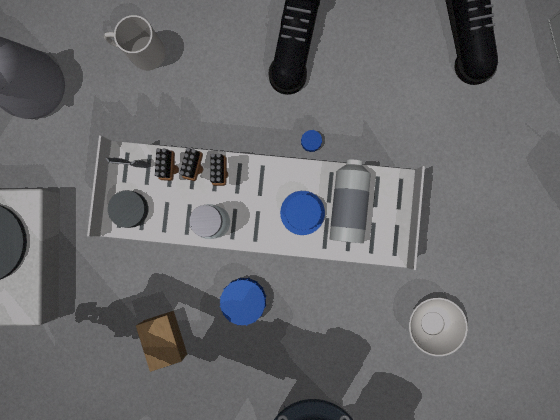

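The top view shows three blue round things: (302,212) on the jar in the rack, (312,140) a small one on the table, and (243,302) a big one on the table. By the description I choose (302,212). The can is at about (352,200), and the lip on its side is at about (420,215). I'll check this in a crop and measure.

```bash
cat > h.py <<'E'
import numpy as np,cv2
from station import *
def ray(n,u,v,z):
    c=camera_params(n);T=c["world_to_cam"];R=T[:3,:3];o=-R.T@T[:3,3]
    d=R.T@np.array([(u-c["cx"])/c["fx"],(v-c["cy"])/c["fy"],1]);return o+d*(z-o[2])/d[2]
def blobs(n,im,z):
    hsv=cv2.cvtColor(im,cv2.COLOR_RGB2HSV)
    m=cv2.inRange(hsv,(105,150,60),(125,255,255))
    for c in cv2.findContours(m,cv2.RETR_EXTERNAL,cv2.CHAIN_APPROX_NONE)[0]:
        if cv2.contourArea(c)>100:
            (u,v),r=cv2.minEnclosingCircle(c);print(n,u,v,r,cv2.boundingRect(c),ray(n,u,v,z).round(4),"dia",2*np.linalg.norm(ray(n,u+r,v,z)-ray(n,u,v,z)).round(4))
E
python3 - <<'E'
from h import *
im=cv2.imread("pics/top0.png")[:,:,::-1].copy()
blobs("top",im,.134);blobs("top",im,.03)
s=cv2.imread("pics/scene0.png")
a=cv2.resize(im[130:280,250:440,::-1],(760,600),interpolation=cv2.INTER_CUBIC);cv2.imwrite("pics/crop1.png",a)
b=cv2.resize(s[165:265,160:300],(784,560),interpolation=cv2.INTER_CUBIC);cv2.imwrite("pics/crop2.png",b)
E
```

```text
top 242.44757080078125 301.8146057128906 23.456058502197266 (220, 279, 46, 47) [0.3335 0.1329 0.134 ] dia 0.0868
top 302.2043151855469 212.43011474609375 21.946765899658203 (281, 191, 44, 44) [0.497  0.0196 0.134 ] dia 0.0814
top 310.8875732421875 140.4856414794922 10.696409225463867 (301, 130, 21, 22) [0.6316 0.0009 0.134 ] dia 0.04
top 242.44757080078125 301.8146057128906 23.456058502197266 (220, 279, 46, 47) [0.316  0.1447 0.03  ] dia 0.0986
top 302.2043151855469 212.43011474609375 21.946765899658203 (281, 191, 44, 44) [0.5018 0.016  0.03  ] dia 0.0924
top 310.8875732421875 140.4856414794922 10.696409225463867 (301, 130, 21, 22) [ 0.6546 -0.0052  0.03  ] dia 0.0454
```

View pics/crop1.png

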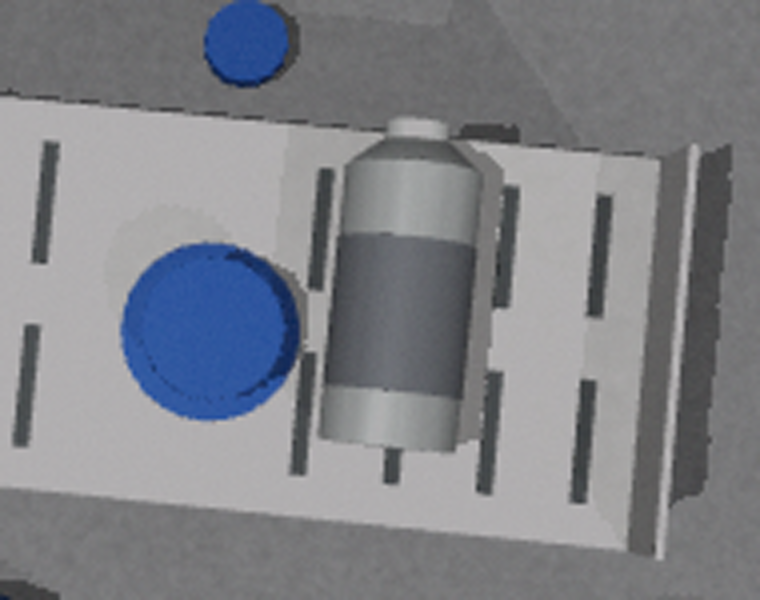

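View pics/crop2.png

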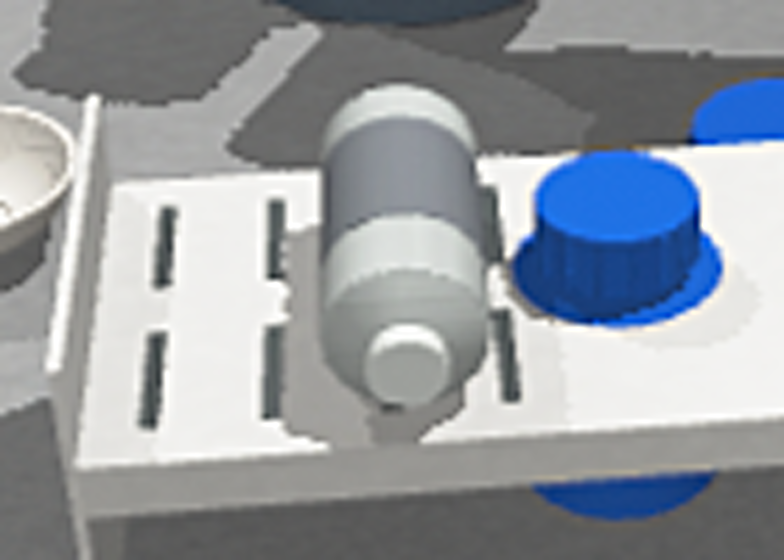

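The crops confirm it: the ribbed cap on the jar shoulder is at top (302,212) and scene (270,200). The can lies beside it, near-parallel to the lip, with its nozzle toward +x. The lip's top edge runs from (423,166) to (415,269) in the top view.

```bash
python3 - <<'E'
from h import *
t=lambda a,b,z:ray("top",250+a/4,130+b/4,z)[:2]
s=lambda a,b,z:ray("scene",160+a/5.6,165+b/5.6,z)[:2]
print("jar",ray("top",302.2,212.4,.101),"cap top(t)",t(212,324,.134),"cap(s)",s(616,197,.134))
p=[t(0,95,.1),t(655,157,.1),t(694,146,.145),t(660,557,.145),t(0,487,.1),t(630,549,.1)]
for q in p: print(q.round(4))
yaw=lambda d:np.degrees(np.arctan2(d[1],d[0]))
print("edges yaw of y axis-90",yaw(p[0]-p[1])-90,yaw(p[4]-p[5])-90,"lip",yaw(p[2]-p[3]))
print("can base",t(390,445,.132),"shoulder",t(412,165,.132),"yaw",yaw(t(412,165,.132)-t(390,445,.132)))
print("can shoulder scene", s(405,275,.164), "nozzle",s(405,370,.132))
E
```

```text
jar [0.49860317 0.01847566 0.101     ] cap top(t) [0.49967755 0.01809168] cap(s) [0.50302166 0.01717248]
[0.6155 0.1185]
[ 0.5786 -0.1986]
[ 0.5767 -0.2026]
[ 0.3904 -0.1816]
[0.4239 0.121 ]
[ 0.3901 -0.1811]
edges yaw of y axis-90 -6.627651207495717 -6.395990966426055 lip -6.41770874118095
can base [ 0.44229926 -0.06324759] shoulder [ 0.57241863 -0.07644695] yaw -5.792292397786757
can shoulder scene [ 0.57900957 -0.07699158] nozzle [ 0.59261437 -0.08090162]
```

```bash
python3 -m handwheel '[[[0,0,9.4,0,0,0,0.82],[0,0,9.4,0,0,0,0.82],[0,0,9.4,0,0,0,0.82],[0,0,9.4,0,0,0,0.82],[0,0,9.4,0,0,0,0.82],[0,0,9.4,0,0,0,0.82],[0,0,9.4,0,0,0,0.82],[0,0,9.4,0,0,0,0.82],[0,0,0,-0.045,0.0275,0,0.82],[0,0,0,-0.045,0.0275,0,0.82],[0,0,0,-0.045,0.0275,0,0.82],[0,0,0,-0.045,0.0275,0,0.82],[0,0,0,-0.045,0.0275,0,0.82],[0,0,0,-0.045,0.0275,0,0.82],[0,0,0,-0.045,0.0275,0,0.82],[0,0,0,-0.045,0.0275,0,0.82],[0,0,0,-0.045,0.0275,0,0.82],[0,0,0,-0.045,0.0275,0,0.82],[0,0,0,-0.045,0.0275,0,0.82],[0,0,0,0,0,0,0.82]]]' 20
cat >> h.py <<'E'
def st(P=None):
    s=sense();from scipy.spatial.transform import Rotation as R
    r=R.from_quat(s["tool_rot"]);M=r.as_matrix();J=np.array([.5005,.018,.107]);Q=R.from_euler("z",-6.5,degrees=True).as_matrix()
    print("t",round(s["t"],2),"tcp",s["tcp_pos"].round(4),"rel jar rack",(Q.T@(s["tcp_pos"]-J)).round(4),"yaw y",np.degrees(np.arctan2(M[1,1],M[0,1])).round(2),"zaxis",M[:,2].round(3),"q",s["q"].round(2),"F",s["force"].round(1),"T",s["ft_torque"].round(2),"gap",round(s["finger_gap"],3),"gf",s["gripper_force"])
    if P is not None: print("shift tool",(M.T@(np.array(P)-s["tcp_pos"])).round(4))
E
python3 -c "
from h import *
st([.506,-.023,.11])"
```

```text
t: 2.6
tcp_pos: [0.4737, 0.0521, 0.2312]
tool_rot: [0.749, 0.663, 0.0, 0.001]
force: [0.4, 0.0, -0.8]
finger_gap: 0.816
gripper_force: 0.0
t 2.6 tcp [0.4737 0.0521 0.2312] rel jar rack [-0.0305  0.0308  0.1242] yaw y -6.93 zaxis [ 0.002 -0.001 -1.   ] q [-0.13  0.33  1.8  -0.    1.02 -0.  ] F [ 0.4  0.  -0.8] T [-0.02 -0.06 -0.  ] gap 0.816 gf 0.0
shift tool [-0.0706  0.041   0.1213]
```

```bash
python3 -m handwheel '[[[0,0,0,-0.035,0.0205,0,0.82],[0,0,0,-0.035,0.0205,0,0.82],[0,0,0,0,0,0.03,0.82],[0,0,0,0,0,0.03,0.82],[0,0,0,0,0,0,0.82],[0,0,0,0,0,0,0.82]]]'
python3 -c "
from h import *
st([.506,-.023,.11])
a=snapshot('scene')[150:270,150:310,::-1];b=snapshot('top')[130:270,260:420,::-1]
cv2.imwrite('pics/p2.png',np.hstack([cv2.resize(a,(400,300)),cv2.resize(b,(400,300))]))"
```

```text
t: 3.35
tcp_pos: [0.5045, -0.0184, 0.172]
tool_rot: [0.746, 0.665, 0.0, 0.0]
force: [0.1, -0.6, -0.3]
finger_gap: 0.821
gripper_force: 0.0
t 3.35 tcp [ 0.5045 -0.0184  0.172 ] rel jar rack [ 0.0081 -0.0357  0.065 ] yaw y -6.56 zaxis [ 0.001 -0.    -1.   ] q [-0.26  0.45  1.79  0.    0.89 -0.14] F [ 0.1 -0.6 -0.3] T [ 0.   -0.03 -0.02] gap 0.821 gf 0.0
shift tool [-0.0044  0.0019  0.062 ]
```

View pics/p2.png

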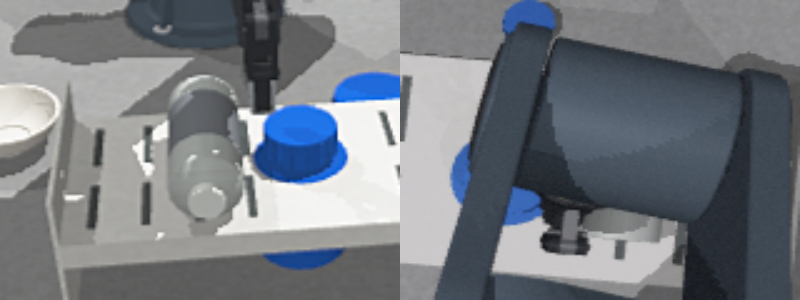

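```bash
python3 -c "
from h import *
cv2.imwrite('pics/p3.png',snapshot('scene')[:,:,::-1])
c=camera_params('scene');T=c['world_to_cam']
for P in ([.5045,-.0184,.172],[.4645,-.014,.18],[.5445,-.0230,.18]):
    p=T[:3,:3]@np.array(P)+T[:3,3];print(p[0]/p[2]*c['fx']+c['cx'],p[1]/p[2]*c['fy']+c['cy'])"
```

```text
253.94191366722356 187.99912728496747
252.40016872405823 175.4598676436272
255.2740960709577 194.9357679183136
```

View pics/p3.png

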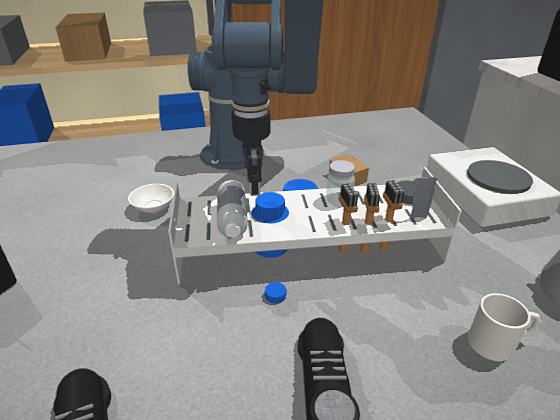

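The near finger's tip is at (255,193), right where it projects, and it hides the other finger. It stands over the gap between the can (232,210) and the cap (269,205). Next I descend.

```bash
python3 -m handwheel '[[[0,0,0,-0.004,0.002,0,0.82],[0,0,0,0,0,0.02,0.82],[0,0,0,0,0,0.02,0.82],[0,0,0,0,0,0.02,0.82],[0,0,0,0,0,0,0.82],[0,0,0,0,0,0,0.82]]]'
python3 -c "
from h import *
st()"
```

```text
t: 4.25
tcp_pos: [0.5065, -0.0235, 0.112]
tool_rot: [0.747, 0.665, 0.0, 0.001]
force: [-0.0, 0.1, 0.0]
finger_gap: 0.82
gripper_force: 0.0
t 4.25 tcp [ 0.5065 -0.0235  0.112 ] rel jar rack [ 0.0106 -0.0405  0.005 ] yaw y -6.62 zaxis [ 0.001 -0.    -1.   ] q [-0.27  0.56  1.83 -0.    0.75 -0.15] F [-0.   0.1  0. ] T [-0.    0.02  0.02] gap 0.82 gf 0.0
```

```bash
python3 -m handwheel '[[[0,0,0,-0.005,0,0,0.82],[0,0,0,-0.005,0,0,0.82],[0,0,0,-0.005,0,0,0.82],[0,0,0,-0.005,0,0,0.82],[0,0,0,-0.005,0,0,0.82],[0,0,0,-0.005,0,0,0.82],[0,0,0,-0.005,0,0,0.82],[0,0,0,-0.005,0,0,0.82],[0,0,0,-0.005,0,0,0.82],[0,0,0,-0.005,0,0,0.82],[0,0,0,-0.005,0,0,0.82],[0,0,0,-0.005,0,0,0.82],[0,0,0,-0.005,0,0,0.82],[0,0,0,-0.005,0,0,0.82],[0,0,0,-0.005,0,0,0.82],[0,0,0,0,0,0,0.82]]]'
python3 -c "
from h import *
st()
b=snapshot('scene')[150:270,150:310,::-1]
cv2.imwrite('pics/p4.png',cv2.resize(b,(640,480)))"
```

```text
t: 6.25
tcp_pos: [0.4972, -0.0981, 0.1113]
tool_rot: [0.747, 0.665, 0.0, 0.0]
force: [-0.3, 0.7, -0.6]
finger_gap: 0.821
gripper_force: 0.0
t 6.25 tcp [ 0.4972 -0.0981  0.1113] rel jar rack [ 0.0099 -0.1157  0.0043] yaw y -6.65 zaxis [ 0. -0. -1.] q [-0.42  0.56  1.83 -0.    0.75 -0.3 ] F [-0.3  0.7 -0.6] T [-0.03 -0.03  0.01] gap 0.821 gf 0.0
```

View pics/p4.png

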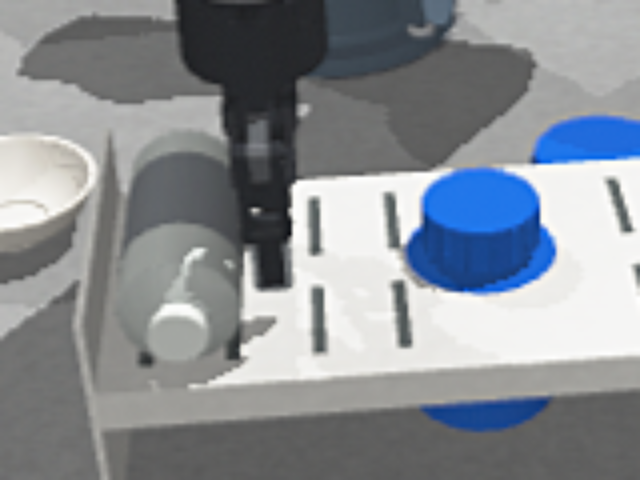

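The can has rolled to within about 1 cm of the lip: its silhouette spans 118–242 in the crop and the lip foot is near 100. I'll push on gently until there is contact force.

```bash
python3 -m handwheel '[[[0,0,0,-0.003,0,0,0.82],[0,0,0,-0.003,0,0,0.82],[0,0,0,-0.003,0,0,0.82],[0,0,0,-0.003,0,0,0.82],[0,0,0,0,0,0,0.82],[0,0,0,0,0,0,0.82]]]'
```

```text
t: 7.05
tcp_pos: [0.4957, -0.1096, 0.1113]
tool_rot: [0.747, 0.665, -0.0, -0.0]
force: [-0.0, -0.2, 0.2]
finger_gap: 0.821
gripper_force: 0.0
```

```bash
python3 -m handwheel '[[[0,0,0,-0.002,0,0,0.82],[0,0,0,-0.002,0,0,0.82],[0,0,0,0,0,0,0.82],[0,0,0,0,0,0,0.82]]]'
python3 -c "
from h import *
st()"
```

```text
t: 7.55
tcp_pos: [0.4953, -0.1136, 0.1113]
tool_rot: [0.747, 0.665, -0.0, -0.0]
force: [0.0, 0.6, 0.0]
finger_gap: 0.823
gripper_force: 0.0
t 7.55 tcp [ 0.4953 -0.1136  0.1113] rel jar rack [ 0.0097 -0.1313  0.0043] yaw y -6.62 zaxis [-0.  0. -1.] q [-0.45  0.56  1.83  0.    0.75 -0.33] F [0.  0.6 0. ] T [ 0.01 -0.03  0.05] gap 0.823 gf 0.0
```

```bash
python3 -m handwheel '[[[0,0,0,-0.002,0,0,0.82],[0,0,0,-0.002,0,0,0.82],[0,0,0,0,0,0,0.82],[0,0,0,0,0,0,0.82]]]'
python3 -c "
from h import *
st()
b=snapshot('scene')[150:270,150:310,::-1]
cv2.imwrite('pics/p5.png',cv2.resize(b,(640,480)))"
```

```text
t: 8.05
tcp_pos: [0.4949, -0.1158, 0.1113]
tool_rot: [0.747, 0.665, 0.001, -0.001]
force: [2.3, 6.3, 0.3]
finger_gap: 0.819
gripper_force: 3.5
t 8.05 tcp [ 0.4949 -0.1158  0.1113] rel jar rack [ 0.0096 -0.1336  0.0043] yaw y -6.66 zaxis [ 0.     0.003 -1.   ] q [-0.45  0.56  1.83  0.    0.75 -0.34] F [2.3 6.3 0.3] T [ 1.08 -0.35  0.12] gap 0.819 gf 3.4852460771799088
```

View pics/p5.png

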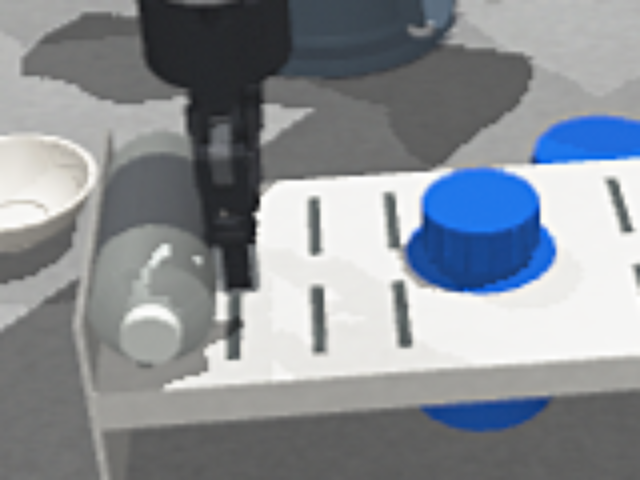

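The can rests against the lip (6.7 N of push; its left silhouette meets the lip foot at crop x≈90). I'll back off, rise and go over the cap.

```bash
python3 -m handwheel '[[[0,0,0,0.003,0,0,0.82],[0,0,0,0.005,0,0,0.82],[0,0,0,0.01,0,0,0.82],[0,0,0,0,0,-0.03,0.9],[0,0,0,0,0,-0.03,1],[0,0,0,0.04,-0.003,0,1],[0,0,0,0.04,-0.003,0,1],[0,0,0,0.035,-0.003,0,1],[0,0,0,0,0,0,1],[0,0,0,0,0,0,1]]]'
python3 -c "
from h import *
st([.5005,.018,.103])
b=snapshot('scene')[:,:,::-1]
im=b[:,:,::-1].copy();blobs('scene',im,.134)
cv2.imwrite('pics/p6.png',cv2.resize(b[150:270,150:310],(640,480)))"
```

```text
t: 9.35
tcp_pos: [0.5013, 0.0155, 0.1713]
tool_rot: [0.746, 0.665, -0.0, 0.0]
force: [0.8, -0.6, -0.6]
finger_gap: 0.997
gripper_force: 0.0
t 9.35 tcp [0.5013 0.0155 0.1713] rel jar rack [ 0.0011 -0.0024  0.0643] yaw y -6.57 zaxis [ 0. -0. -1.] q [-0.19  0.45  1.8  -0.    0.89 -0.08] F [ 0.8 -0.6 -0.6] T [ 0.03 -0.01 -0.07] gap 0.997 gf 0.0
shift tool [ 0.0024 -0.0011  0.0683]
scene 275.17742919921875 292.17742919921875 11.062886238098145 (265, 282, 21, 21) [ 0.7785 -0.0356  0.134 ] dia 0.0372
scene 271.0 251.0 15.03339672088623 (256, 250, 31, 8) [ 0.6731 -0.019   0.134 ] dia 0.057
scene 269.7628479003906 209.7311248779297 18.52790641784668 (252, 193, 37, 30) [0.5393 0.0085 0.134 ] dia 0.08
scene 300.0 189.0 17.02948570251465 (283, 179, 35, 12) [0.4733 0.0952 0.134 ] dia 0.079
scene 181.3958282470703 111.15625 27.042390823364258 (159, 93, 46, 38) [-0.0736 -0.1488  0.134 ] dia 0.1758
scene 20.595808029174805 115.20059967041016 36.22428512573242 (0, 84, 54, 62) [-0.1575 -0.6491  0.134 ] dia 0.231
```

View pics/p6.png

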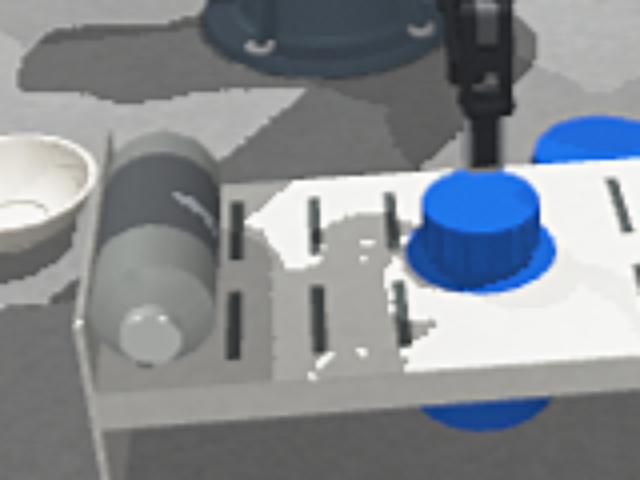

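The can stayed at the lip (silhouette 90–218) and the finger (485,165) is centred on the cap (481). I'll descend and then close at 30 N.

```bash
python3 -m handwheel '[[[0,0,0,0.0025,-0.001,0,1],[0,0,0,0,0,0.02,1],[0,0,0,0,0,0.02,1],[0,0,0,0,0,0.014,1],[0,0,0,0,0,0.014,1],[0,0,0,0,0,0,1],[0,0,0,0,0,0,1]]]' 30
python3 -c "
from h import *
st()"
python3 -m handwheel '[[[0,0,0,0,0,0,0.6],[0,0,0,0,0,0,0.6],[0,0,0,0,0,0,0.6],[0,0,0,0,0,0,0.6],[0,0,0,0,0,0,0.6],[0,0,0,0,0,0,0.6]]]' 30
python3 -c "
from h import *
st()"
```

```text
t: 10.28
tcp_pos: [0.5009, 0.0181, 0.1035]
tool_rot: [0.747, 0.665, 0.0, 0.0]
force: [-0.2, -0.1, 0.5]
finger_gap: 1.001
gripper_force: 0.0
t 10.28 tcp [0.5009 0.0181 0.1035] rel jar rack [ 0.0004  0.0001 -0.0035] yaw y -6.62 zaxis [ 0.001 -0.    -1.   ] q [-0.19  0.57  1.85  0.    0.72 -0.07] F [-0.2 -0.1  0.5] T [-0.   -0.01 -0.03] gap 1.001 gf 0.0
t: 11.02
tcp_pos: [0.501, 0.0182, 0.1042]
tool_rot: [0.747, 0.665, 0.0, 0.001]
force: [0.4, -0.2, 5.2]
finger_gap: 0.762
gripper_force: 33.5
t 11.03 tcp [0.501  0.0182 0.1042] rel jar rack [ 0.0004  0.0002 -0.0028] yaw y -6.61 zaxis [ 0.001 -0.    -1.   ] q [-0.19  0.57  1.85  0.    0.72 -0.07] F [ 0.4 -0.2  5.2] T [0.07 0.19 0.01] gap 0.762 gf 33.46548994537443
```

```bash
python3 -m handwheel '[[[0,0,0,0,0,-0.001,0.6],[0,0,3,0,0,0,0.6],[0,0,3,0,0,0,0.6],[0,0,3,0,0,0,0.6],[0,0,3,0,0,0,0.6],[0,0,3,0,0,0,0.6],[0,0,3,0,0,0,0.6],[0,0,0,0,0,0,0.6]]]'
python3 -c "
from h import *
st()"
```

```text
t: 12.02
tcp_pos: [0.5006, 0.0182, 0.1042]
tool_rot: [0.841, 0.54, -0.0, 0.0]
force: [0.5, 0.1, -1.0]
finger_gap: 0.764
gripper_force: 33.5
t 12.03 tcp [0.5006 0.0182 0.1042] rel jar rack [ 0.      0.0002 -0.0028] yaw y -24.58 zaxis [ 0. -0. -1.] q [-0.19  0.57  1.85 -0.    0.72  0.24] F [ 0.5  0.1 -1. ] T [ 0.02 -0.06 -0.  ] gap 0.764 gf 33.4825120260939
```

Turned 18° clockwise with no torque, which is past any stop, so clockwise loosens it. I'll continue to about 88°.

```bash
python3 -m handwheel '[[[0,0,7,0,0,0,0.6],[0,0,7,0,0,0,0.6],[0,0,7,0,0,0,0.6],[0,0,7,0,0,0,0.6],[0,0,7,0,0,0,0.6],[0,0,7,0,0,0,0.6],[0,0,7,0,0,0,0.6],[0,0,7,0,0,0,0.6],[0,0,7,0,0,0,0.6],[0,0,7,0,0,0,0.6],[0,0,0,0,0,0,0.6]]]'
python3 -c "
from h import *
st()"
python3 -m handwheel '[[[0,0,0,0,0,-0.002,0.6],[0,0,0,0,0,-0.002,0.6],[0,0,0,0,0,-0.002,0.6],[0,0,0,0,0,0,0.6],[0,0,0,0,0,0,0.6]]]'
python3 -c "
from h import *
st()"
```

```text
t: 13.4
tcp_pos: [0.5005, 0.0182, 0.1042]
tool_rot: [0.999, -0.039, -0.0, 0.0]
force: [0.2, -0.6, -0.2]
finger_gap: 0.766
gripper_force: 33.5
t 13.4 tcp [0.5005 0.0182 0.1042] rel jar rack [-0.0001  0.0002 -0.0028] yaw y -94.49 zaxis [-0. -0. -1.] q [-0.19  0.57  1.85 -0.    0.72  1.46] F [ 0.2 -0.6 -0.2] T [ 0.    0.08 -0.02] gap 0.766 gf 33.454717327840626
t: 14.02
tcp_pos: [0.5005, 0.0182, 0.1103]
tool_rot: [0.999, -0.04, 0.0, 0.0]
force: [0.2, 0.9, -0.8]
finger_gap: 0.764
gripper_force: 33.4
t 14.03 tcp [0.5005 0.0182 0.1103] rel jar rack [0.     0.0002 0.0033] yaw y -94.61 zaxis [ 0. -0. -1.] q [-0.19  0.56  1.85 -0.    0.74  1.46] F [ 0.2  0.9 -0.8] T [-0.01 -0.02  0.04] gap 0.764 gf 33.44503895379603
```

The cap has risen 6 mm with no resistance, so it is loose. I'll lift it straight up another 70 mm.

```bash
python3 -m handwheel '[[[0,0,0,0,0,-0.005,0.6],[0,0,0,0,0,-0.01,0.6],[0,0,0,0,0,-0.01,0.6],[0,0,0,0,0,-0.01,0.6],[0,0,0,0,0,-0.01,0.6],[0,0,0,0,0,-0.01,0.6],[0,0,0,0,0,-0.01,0.6],[0,0,0,0,0,-0.005,0.6],[0,0,0,0,0,0,0.6],[0,0,0,0,0,0,0.6],[0,0,0,0,0,0,0.6],[0,0,0,0,0,0,0.6]]]'
python3 -c "
from h import *
st()
b=snapshot('scene')[:,:,::-1]
cv2.imwrite('pics/p7.png',cv2.resize(b[110:270,150:363],(798,600)))"
```

```text
t: 15.52
tcp_pos: [0.5004, 0.0182, 0.18]
tool_rot: [0.999, -0.04, -0.0, -0.0]
force: [-0.8, 0.9, 0.1]
finger_gap: 0.768
gripper_force: 33.5
t 15.53 tcp [0.5004 0.0182 0.18  ] rel jar rack [-0.0002  0.0002  0.073 ] yaw y -94.62 zaxis [-0.001  0.    -1.   ] q [-0.19  0.44  1.79  0.    0.91  1.46] F [-0.8  0.9  0.1] T [-0.   -0.02  0.01] gap 0.768 gf 33.484585848636925
```

View pics/p7.png

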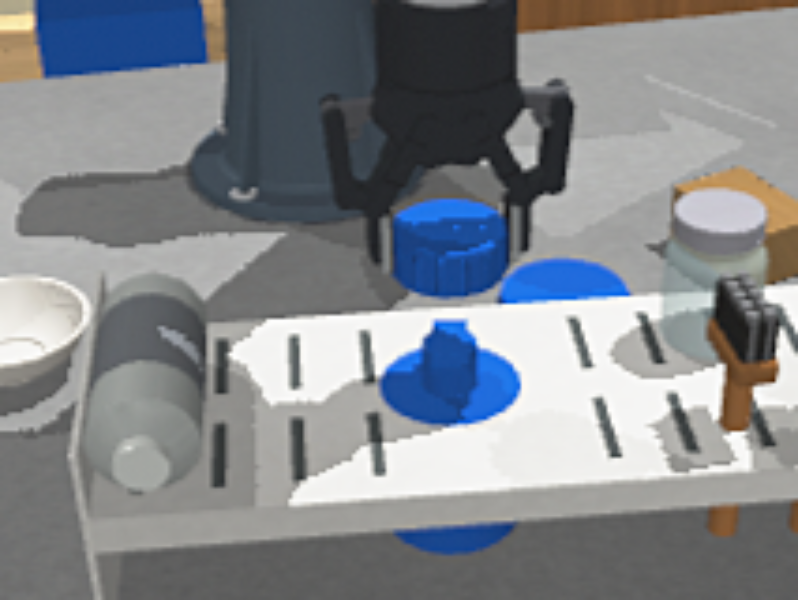

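The cap (450,245) is held level in the fingers, well above the bare neck (450,360). The can (145,380) is still against the lip, and the glass jar (717,270) is undisturbed.

```bash
python3 -c "
from station import *
print(sign_off())"
```

```text
the job is handed in; nothing more can be done
None
```

The job is handed in: the can was rolled to rest against its end lip, then the cap came loose clockwise and is held still and level about 75 mm above its closed height, with the glass jar undisturbed in the last picture and the polish tin, which that picture does not show, never approached.

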